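# Slide a painted model part into the curing hood

## Task

Stand the little grey engine nacelle, on its cork grip, in the teal cup of the curing slide's carriage and let it go. Then push the carriage along its rods by the teal post: dried glue holds it at first, so push firmly until it breaks free, and carry on gently, by feel, until it rests fully home against the sprung stop hidden inside the white hood, without ramming that delicate stop. Leave it there with the nacelle still upright in the cup and nothing else on the bench disturbed.

Things in the scene. Friction and masses are not known exactly. Their poses are not given: they have to be found in the camera images.
- nacelle_mid (a point): Centre of the loose piece to be cured, half-way up: a cork grip (cylinder 28 mm in diameter, 50 mm tall) with a grey nacelle, at most 25 mm wide, on top; 76 mm tall in all, about 80 g, upright on the bench (z = 0). Grasp it here, 38 mm above its foot. It starts in a row of three with the red jar and the glue bottle, in any order, about 120 mm apart along y.
- nacelle_foot (a point): Centre of the underside of the same piece (38 mm below nacelle_mid).
- nacelle: The same piece as a body; origin at the centre of its underside, z up.
- jig: The curing slide, fixed to the bench: a black base 84 mm wide and 12 mm thick with two steel rods. Origin on the bench in the middle of the width; its +y axis runs along the rods towards the hood (the way to push). The base reaches from y = -240 mm to +225 mm.
- carriage: The aluminium carriage on the rods; slides only along the jig's y axis. Origin: bench height, below the cup's centre; axes as the jig's; front end 40 mm ahead (+y). Starts with its origin at jig y = -90 to -70 mm. Up to about jig y = -50 mm dried glue holds it: a push of about 14 to 22 N is needed. Then it breaks free and runs with a steady drag of about 4 N that also holds it where it is left.
- cup (a point): Centre of the floor of the round teal cup on the carriage: floor 33 mm above the bench, inner diameter 37 mm, 12 mm deep, rim 45 mm above the bench, outer diameter 47 mm.
- post (a point): On the axis of the carriage's teal upright push post, 80 mm above the bench. A round bar 16 mm in diameter, top 104 mm above the bench, 110 mm behind (-y) the cup, joined to it by a low bar at most 30 mm high. The space behind it (-y) is free above 25 mm height: push from there, or pinch it from above. It stays outside the hood.
- hood: White curing hood with an amber window, fixed over the far end of the jig; same origin and axes as the jig. It covers jig y = 55 to 215 mm, is 124 mm wide and 131 mm high (140 mm with the roof ribs), open only towards -y (opening 116 mm wide, up to 126 mm high). The sprung stop is inside, out of sight.
- mouth (a point): Middle of the lower edge of the hood's opening (jig y = 55 mm, 12 mm above the bench). Behind it the hidden stop pad, set anew each time, meets the carriage when the carriage's origin is somewhere in jig y = 80 to 120 mm. It gives about 0.7 mm per newton and is damaged by more than 10 N. It is felt as a rise over the 4 N drag; 3 to 6 N more is fully home. Drag then holds the carriage against it.
- red_jar: Paint jar with a red label, 32 mm in diameter, 42 mm tall, loose; leave alone.
- glue_bottle: Small glue bottle with a blue cap, 30 mm in diameter, 66 mm tall, loose; leave alone.
- olive_jar: Paint jar with olive cap, 36 mm in diameter, 45 mm tall, loose, right of the slide; leave alone.
- screwdriver: Small screwdriver, 150 mm long, lying beyond the slide; leave alone.
- parts_tray: Black divided tray 130 x 170 x 28 mm, left of the slide; leave alone.
- bar_clamp: Teal and aluminium bar clamp, 150 mm long, lying beyond the slide; leave alone.
Mind the look-alikes: they are no part of the job. What is shaped like the nacelle but orange or pink is not meant.

How it is judged (in metres and radians):
On the way, in this order (a step that is already met when the one before it is completed fails the run):
1. the nacelle stands upright in the carriage's cup, let go, with the carriage not yet pushed free (horizontal distance between nacelle_foot and cup below 0.008 m and z of nacelle_foot in the frame of cup between -0.004 and 0.005 m and angle between nacelle_mid's own z axis and vertical below 0.12 rad and contact force between the fingers and nacelle below 0.05 N and y of carriage in the frame of jig below -0.045 m), for 0.2 s.
2. the carriage has broken free of the dried glue with the nacelle in its cup (horizontal distance between nacelle_foot and cup below 0.008 m and z of nacelle_foot in the frame of cup between -0.004 and 0.005 m and angle between nacelle_mid's own z axis and vertical below 0.12 rad and y of carriage in the frame of jig above -0.03 m), for 0.05 s.
At the end, for the whole second after the job is handed in: The carriage rests inside the hood against the sprung stop (bearing on it with more than 0.8 N), at rest; the nacelle stands in the cup, let go, its foot within 8 mm of the cup's centre and on its floor, less than 0.12 rad from upright (horizontal distance between nacelle_foot and cup below 0.008 m and z of nacelle_foot in the frame of cup between -0.004 and 0.005 m and angle between nacelle_mid's own z axis and vertical below 0.12 rad and contact force between the fingers and nacelle below 0.05 N and contact force between carriage and hood above 0.8 N and y of carriage in the frame of jig above 0.07 m and linear speed of carriage below 0.005 m/s and linear speed of nacelle below 0.01 m/s); the robot touches nothing.
It fails at once if the hidden stop is rammed: more than 10 N on it (contact force between carriage and hood above 10 N).
It fails at once if the nacelle is tipped by more than 0.5 rad (angle between nacelle_mid's own z axis and vertical above 0.5 rad).
It fails at once if another thing on the bench is moved by more than 20 mm (distance of any of red_jar, glue_bottle, olive_jar, screwdriver, parts_tray, bar_clamp from where it was at the start of the episode above 0.02 m).
It also fails if it takes over 64 s, if anything falls off the work surface, if the arm or the gripper's body presses on something with over 40 N, if the wrist force passes 120 N, or if a joint passes its speed limit or range.

## Robot

A 6-joint arm with a two-finger parallel gripper is mounted at the origin on the work surface. World frame = base frame: x ahead of the robot, y to its left, z up, the work surface at z = 0. Lengths are in mm, angles in rad, forces in N, time in s.
With the tool pointing down it reaches from about 275 to 1000 mm from the base axis. Payload 8.4 kg.
Tool frame: the origin (TCP) lies on the centre line of the jaws, within the pads' length; the fingertips stand r.tip_reach ahead of it and the grasp point (between the pads) lies 11 mm behind it (r.tip_reach is the distance from the TCP to the fingertips, in mm); z points along the fingers, y is the line along which they close (so a half turn about z gives the same grasp; the last joint's range is limited). The gripper opens to 85 mm and grips with 20 to 120 N. Pads are 22 mm wide; open, the fingers measure 114 mm over their backs; the gripper's body (76 mm by 85 mm) begins 54 mm behind the grasp point. The pads swing forward as they close: fully open they stand 13 mm farther back than shut.
Start: joints at [-1.249, 0.353, 1.633, -0, 1.155, -0.002], TCP at [198.856, -592.524, 239.281] pointing down, gripper open.
Joint ranges: [-2.63, 2.63], [-0.92, 2.1], [0.06, 2.66], [-1.3, 4.44], [0, 2.69], [-3.02, 3.02]. Speed limits (rad/s): [2.22, 2.22, 2.79, 3.14, 3.14, 3.14].

## Interface

Orientations are given as [roll, pitch, yaw] about the fixed x, y, z axes, in that order (R = Rz(yaw) Ry(pitch) Rx(roll)).
In Python, from rig import r gives the robot as it stands.
- The arm moves only by the tool carry_out, never from a script. Its argument "targets" is a list of rows, each an object with "dp": the shift along the tool's x, y, z in mm, a list of three; "yaw": the turn about the tool's z in degrees. A call has 1 to 12 rows; each row is the pose to reach, as a shift and turn from the pose commanded when the call began, along the tool's axes at that moment; what a row does not reach only later rows make up. A row lasts 1/8 s, in which the tool goes at most 62.5 mm and 10.7 degrees, less where a joint would pass 70% of its speed; a pose out of reach is approached as far as the arm can. A call with a gripper value outside its range is refused whole. "fingers" is the opening, from -1 (shut) to 1 (fully open), so that 0 is half open, set as the call begins (left out, the last holds). The fingers move at their own pace and stop on an object; "grip_force" is the grip in N (left out, the last holds). Time passes only in rows, so rows that repeat a pose let the fingers close. It gives the time, the measured TCP pose, the force, the opening and the grip force at its end, in the units of the state.
- r.sense(): the state, without advancing time (a new reading comes with each control period).
- r.grab_frame(name): name is "scene" or "top" or "wrist"; returns the picture (384x512x3 uint8, red, green, blue); there is no depth.
- r.get_calibration(name): a dict with "fx", "fy", "cx", "cy" (pixels), "dist_coeffs" ([k1, k2, p1, p2, k3] as OpenCV has them; the pictures are not rectified), "rvec" (rotation vector, rad) and "tvec" (3), from world to camera coordinates, as OpenCV has them. Camera axes: x right, y down, z forward; pixel columns grow to the right and rows downward; lengths in mm; the calibration is good to about 2 mm. A picture is of the moment at which its call begins: read the wrist's pose just before it. get_calibration takes no time and is no camera call; for the wrist camera it gives the pose at the moment of the call.
- r.sign_off(): hands the job in; it is judged then, once.
The state is a dict: "clock": time; "qpos": joint angles; "qvel": joint speeds; "joint_efforts": joint torques, N m; "eef_pos": TCP position; "tcp_rot": TCP orientation; "contact_force": force on the tool from outside, world axes, zero at the start; "wrist_torque": the same for the moment, N m; "opening": opening from 0.0 (shut) to 1.0 (fully open); "grasp_force": force on a finger pad.
Only numpy, scipy, OpenCV 4.12 (cv2) and the standard library are available. Lean on these libraries where they do the work, as an engineer would, in place of code of your own. Each camera call takes 0.05 s, during which the arm holds its last target. There are 200 camera calls.

## Working session

There is one attempt and no reset: what is moved stays moved. The work goes in short steps, Python scripts to look and compute and a tool call to move; the robot and the scene stay as the last step left them, time stands still between calls to the robot, and variables do not carry over. Pictures are saved under pics/ and viewed, at most 11 in all, crops included, and the job is handed in when it is done.

Besides the shell and the picture viewer there is one more tool, called after "Emit:" as name(argument=value, ...) on one line, values as JSON. carry_out: Moves the arm, as the interface text tells. Its arguments: {"type":"object","properties":{"targets":{"type":"array","items":{"type":"object","properties":{"dp":{"type":"array","items":{"type":"number"}},"yaw":{"type":"number"}}}},"fingers":{"type":"number"},"grip_force":{"type":"number"}},"required":["targets"]}

```bash
ls; mkdir -p pics; python3 - <<'E'
from rig import r
import cv2
print(r.sense(), r.tip_reach)
for n in ("scene","top"):
    cv2.imwrite(f"pics/{n}0.png", r.grab_frame(n)[:,:,::-1]); print(n,r.get_calibration(n))
E
```

```text
pics
{'clock': 0.0, 'qpos': array([-1.24940107e+00,  3.53665727e-01,  1.63415807e+00,  1.63642558e-05,
        1.15520046e+00, -2.37754856e-03]), 'qvel': array([-1.25042571e-04,  7.39663556e-04,  3.26213871e-04, -6.99403999e-05,
        3.95572347e-04, -1.27323485e-03]), 'joint_efforts': array([ 3.57973535e-03, -6.05244040e+01, -3.42062438e+01,  1.69772379e-04,
        9.18434904e-03,  1.30999732e-05]), 'eef_pos': array([ 198.70733961, -592.06442494,  238.54045634]), 'tcp_rot': array([-3.14016109e+00, -1.83654545e-05,  3.23766179e-01]), 'contact_force': array([0.49898042, 0.63801255, 0.10260712]), 'wrist_torque': array([0.06848371, 0.01775268, 0.01507285]), 'grasp_force': 0.0, 'opening': 1.0017267258864828} 8.0
scene {'fx': 391.8337470584032, 'fy': 391.8337470584032, 'cx': 253.52486076128707, 'cy': 193.26476356021575, 'dist_coeffs': array([0.02549504, 0.        , 0.        , 0.        , 0.        ]), 'rvec': array([ 2.34326976,  0.82417126, -0.30933029]), 'tvec': array([-476.41182109, -222.81212898, 1471.57296725])}
top {'fx': 416.8589539414474, 'fy': 416.8589539414474, 'cx': 255.50007543271707, 'cy': 193.5168645010292, 'dist_coeffs': array([-0.05971438,  0.        ,  0.        ,  0.        ,  0.        ]), 'rvec': array([ 2.15216078, -2.10273667,  0.22142559]), 'tvec': array([ -21.75023451,  592.7624369 , 1283.62451071])}
```

View pics/scene0.png

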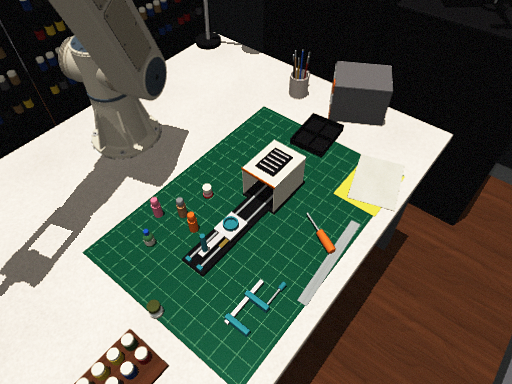

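View pics/top0.png

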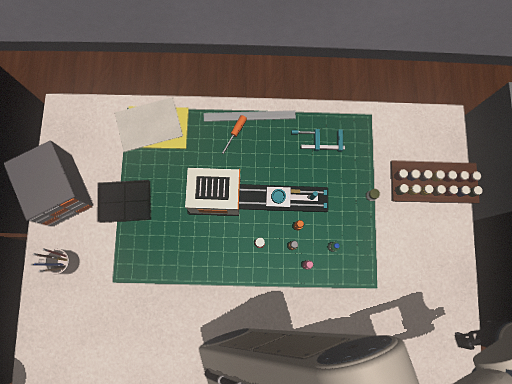

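The scene view shows a row of red jar (207,190), grey nacelle (181,207) and glue bottle (149,237), with orange (192,222) and pink (156,207) look-alikes. In the top view the nacelle is at (293,245), the cup at (278,197), the post near (313,197) and the hood at (213,191). Next I'll zoom in to get exact pixels.

```bash
python3 - <<'E'
import cv2, numpy as np
a=cv2.imread("pics/scene0.png")[175:275,135:265]; b=cv2.imread("pics/top0.png")[175:275,230:360]
f=lambda i:cv2.resize(i,None,fx=6,fy=6,interpolation=cv2.INTER_NEAREST)[:, :780]
cv2.imwrite("pics/cs.png",f(a)); cv2.imwrite("pics/ct.png",f(b))
E
```

```text
(no output)
```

View pics/cs.png

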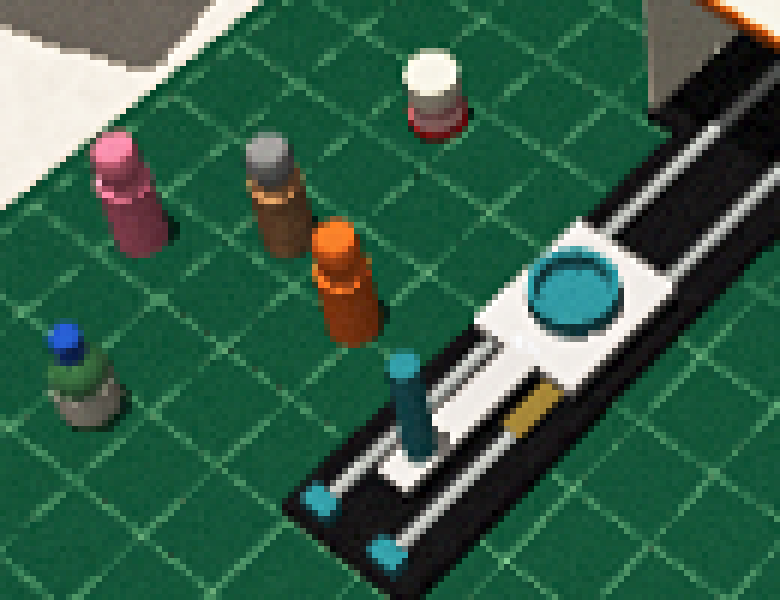

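View pics/ct.png

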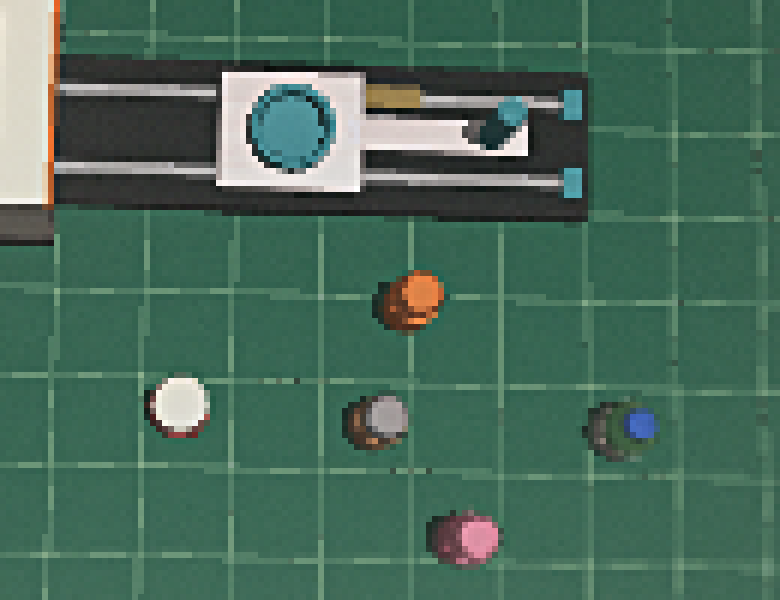

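The crops show the nacelle's grey top disc at scene (179.8,200.5) and top (293.8,244.0). The cup rim centre is at scene (230.8,222.7) and top (278.2,195.9). The post top is at scene (202.2,235.0) and top (315.2,193.4). I'll triangulate these by casting rays.

```bash
cat > h.py <<'E'
import cv2, numpy as np
from rig import r
def ray(c,px):
    K=np.array([[c['fx'],0,c['cx']],[0,c['fy'],c['cy']],[0,0,1]])
    u=cv2.undistortPoints(np.array([[px]],float),K,np.array(c['dist_coeffs']))[0,0]
    R=cv2.Rodrigues(np.array(c['rvec']))[0]
    return -R.T@c['tvec'], R.T@np.array([u[0],u[1],1])
def plane(c,px,z):
    o,d=ray(c,px); return (o+d*(z-o[2])/d[2])[:2].round(1)
E
python3 - <<'E'
from h import *
S=r.get_calibration("scene");T=r.get_calibration("top")
s=lambda x,y:(135+x/6-.5,175+y/6-.5); t=lambda x,y:(230+x/6-.5,175+y/6-.5)
for n,z,a,b in [("nac",76,(269,152),(386,417)),("orange",76,(334,238),(422,293)),("pink",76,(113,150),(478,538)),
 ("cup",45,(575,289),(291,127)),("post",104,(404,366),(513,110)),("glue",66,(65,335),(640,425)),("red",42,(432,70),(180,405))]:
    print(n,plane(S,s(*a),z),plane(T,t(*b),z))
for p in [(588,73),(586,220),(60,57),(52,206)]: print(plane(T,t(*p),12))
E
```

```text
nac [ 436.  -132.1] [ 432.7 -130.2]
orange [ 498.9 -149.7] [ 497.7 -148.8]
pink [ 374.  -179.6] [ 371.6 -178. ]
cup [594.3 -84.5] [590.2 -81.3]
post [ 591.6 -192.9] [ 590.8 -192.6]
glue [ 433.  -265.2] [ 432.  -264.7]
red [440.2 -23.8] [439.1 -24.3]
[ 631.3 -249.5]
[ 548.2 -247.5]
[632.9  45.5]
[549.   47.5]
```

Emit:
carry_out(targets=[{"dp":[20,-20,0],"yaw":1.5},{"dp":[60,-59,0],"yaw":3.5},{"dp":[100,-98,0],"yaw":5.5},{"dp":[140,-137,0],"yaw":7.5},{"dp":[180,-176,0],"yaw":9.5},{"dp":[220,-215,0],"yaw":11.5},{"dp":[260,-254,0],"yaw":13.5},{"dp":[300,-294,0],"yaw":15.5},{"dp":[340,-333,0],"yaw":17},{"dp":[360,-353,0],"yaw":18},{"dp":[370,-362,0],"yaw":18.5},{"dp":[370,-362,0],"yaw":18.5}], fingers=1)

```text
clock: 1.6
eef_pos: [434.5, -130.9, 239.1]
tcp_rot: [-3.141, 0.0, 0.003]
contact_force: [-0.3, 0.7, 0.4]
opening: 1.0
grasp_force: 0.0
```

```bash
python3 - <<'E'
from h import *
s=r.sense();print(s['clock'],s['eef_pos'],s['tcp_rot'],s['contact_force'])
c=r.get_calibration("wrist");print(c, ray(c,(256,192)))
cv2.imwrite("pics/w1.png",cv2.resize(r.grab_frame("wrist")[:,:,::-1],(768,576)))
E
```

```text
1.6 [ 434.54486215 -130.8707663   239.07406748] [-3.14142971e+00  4.61564081e-04  2.87627141e-03] [-0.30353788  0.68280066  0.3896473 ]
{'fx': 269.285653635844, 'fy': 269.285653635844, 'cx': 250.3907597958105, 'cy': 194.22157149567337, 'dist_coeffs': array([-0.04667465,  0.        ,  0.        ,  0.        ,  0.        ]), 'rvec': array([-2.04568303,  2.03925233,  0.34093592]), 'tvec': array([-130.40590227,  368.65146807,  521.40162202])} (array([ 518.32286861, -129.11306629,  373.41729431]), array([-0.31671746, -0.02109083, -0.94855005]))
```

View pics/w1.png

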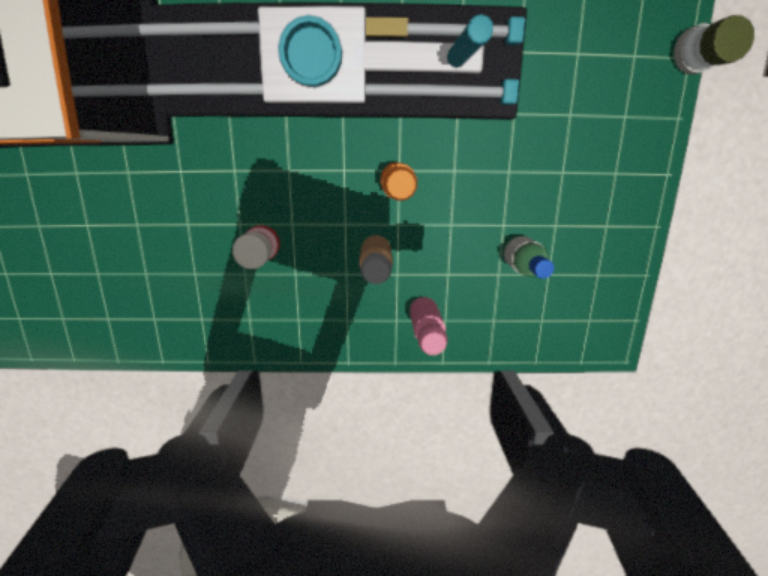

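The wrist view, at 1.5x, shows the nacelle's dark grey top at (376,269), the cup rim centre at (310,51), the post top at (481,28) and the rods running almost horizontally.

```bash
python3 - <<'E'
from h import *
c=r.get_calibration("wrist")
w=lambda x,y:((x+.5)/1.5-.5,(y+.5)/1.5-.5)
for n,p,z in [("nac top",(376,269),76),("nac base",(376,247),25),("cup",(310,51),45),("cupfloor",(310,54),33),("post",(481,28),104),("orange",(401,183),76),("pink",(433,344),76),
 ("base edge",(524,6),12),("",(516,118),12),("front edge",(175,117),12)]: print(n,plane(c,w(*p),z))
E
```

```text
nac top [ 434.2 -129.9]
nac base [ 439.9 -129.9]
cup [589.6 -81.6]
cupfloor [590.1 -79.8]
post [ 589.5 -191.2]
orange [ 498.1 -147.6]
pink [ 370.8 -176.6]
base edge [ 630.1 -244.9]
 [ 547.5 -246.5]
front edge [548.5  39.2]
```

Emit:
carry_out(targets=[{"dp":[0,0,25],"yaw":0},{"dp":[0,0,65],"yaw":0},{"dp":[0,0,105],"yaw":0},{"dp":[0,0,145],"yaw":0},{"dp":[0,0,180],"yaw":0},{"dp":[0,0,202],"yaw":0},{"dp":[0,0,212],"yaw":0},{"dp":[0,0,212],"yaw":0},{"dp":[0,0,212],"yaw":0}], fingers=1)

```text
clock: 2.78
eef_pos: [435.0, -132.0, 28.1]
tcp_rot: [3.141, -0.001, 0.001]
contact_force: [0.6, -0.1, 0.3]
opening: 1.0
grasp_force: 0.0
```

Emit:
carry_out(targets=[{"dp":[0,0,0]},{"dp":[0,0,0]},{"dp":[0,0,0]},{"dp":[0,0,0]},{"dp":[0,0,0]},{"dp":[0,0,0]},{"dp":[0,0,0]},{"dp":[0,0,0]}], fingers=-1, grip_force=30)

```text
schema error: expected keys dp, yaw
```

Emit:
carry_out(targets=[{"dp":[0,0,0.5],"yaw":0},{"dp":[0,0,0.5],"yaw":0},{"dp":[0,0,0.5],"yaw":0},{"dp":[0,0,0.5],"yaw":0},{"dp":[0,0,0.5],"yaw":0},{"dp":[0,0,0.5],"yaw":0},{"dp":[0,0,0.5],"yaw":0},{"dp":[0,0,0.5],"yaw":0}], fingers=-1, grip_force=30)

```text
clock: 3.78
eef_pos: [434.6, -131.6, 27.1]
tcp_rot: [3.142, -0.0, 0.001]
contact_force: [-2.4, 1.0, 6.4]
opening: 0.317
grasp_force: 29.2
```

Emit:
carry_out(targets=[{"dp":[0,0,-5],"yaw":0},{"dp":[0,0,-20],"yaw":0},{"dp":[0,0,-45],"yaw":0},{"dp":[0,0,-70],"yaw":0},{"dp":[0,0,-90],"yaw":0},{"dp":[0,0,-100],"yaw":0},{"dp":[0,0,-100],"yaw":0}], fingers=-1, grip_force=30)

```text
clock: 4.65
eef_pos: [434.8, -131.7, 127.6]
tcp_rot: [3.141, -0.002, 0.001]
contact_force: [0.7, 0.4, -0.7]
opening: 0.317
grasp_force: 29.7
```

Emit:
carry_out(targets=[{"dp":[10,-3,0],"yaw":0},{"dp":[30,-9,0],"yaw":0},{"dp":[55,-17,0],"yaw":0},{"dp":[80,-25,0],"yaw":0},{"dp":[105,-33,0],"yaw":0},{"dp":[130,-41,0],"yaw":0},{"dp":[146,-46,0],"yaw":0},{"dp":[155,-49,0],"yaw":0},{"dp":[155,-49,0],"yaw":0},{"dp":[155,-49,0],"yaw":0}], fingers=-1, grip_force=30)

```text
clock: 5.9
eef_pos: [588.6, -82.6, 126.6]
tcp_rot: [-3.142, 0.001, 0.001]
contact_force: [0.3, 0.2, -1.3]
opening: 0.316
grasp_force: 29.7
```

```bash
python3 - <<'E'
from h import *
s=r.sense();print(s['clock'],s['eef_pos'],s['tcp_rot'],s['contact_force'],s['opening'])
for n,(x,y,w,h) in dict(wrist=(120,0,300,384),scene=(150,130,130,150),top=(230,150,130,100)).items():
    i=r.grab_frame(n)[:,:,::-1]; cv2.imwrite(f"pics/{n}2.png",i)
a=cv2.resize(cv2.imread("pics/wrist2.png")[100:250,180:330],(450,450)); b=cv2.resize(cv2.imread("pics/scene2.png")[170:270,175:245],(315,450),interpolation=0)
cv2.imwrite("pics/m2.png",np.hstack([a,b]))
E
```

```text
5.9 [588.62646273 -82.61154533 126.60588362] [-3.14153045e+00  9.14354030e-04  7.00327163e-04] [ 0.29256717  0.15582819 -1.25695494] 0.31596018188892283
```

View pics/m2.png

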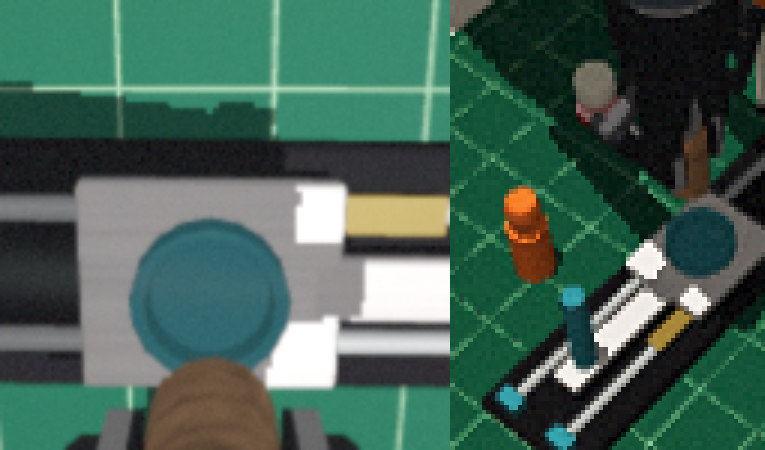

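The cork's foot shows at crop (212,358 at its far edge), and the cup's rim spans x 130–290 with its top at y 218. I'll measure both from this wrist view.

```bash
python3 - <<'E'
from h import *
c=r.get_calibration("wrist"); w=lambda x,y:(180+(x+.5)/3-.5,100+(y+.5)/3-.5)
print("rim L",plane(c,w(130,298),45),"R",plane(c,w(290,298),45),"far",plane(c,w(210,218),45))
print("floor/inner far edge",plane(c,w(210,235),45),"floor near",plane(c,w(149,298),33),plane(c,w(273,298),33))
print("foot far",plane(c,w(212,358),99.6),"L",plane(c,w(147,415),99.6),plane(c,w(276,415),99.6))
print("carriage corners",plane(c,w(77,178),27),plane(c,w(346,184),27),plane(c,w(83,387),27),plane(c,w(336,386),27))
i=cv2.imread("pics/wrist2.png"); hsv=cv2.cvtColor(i,cv2.COLOR_BGR2HSV); m=cv2.inRange(hsv,(88,90,30),(105,255,255))[100:225,215:285]
ys,xs=np.nonzero(m); xs+=215; ys+=100; print(xs.min(),xs.max(),ys.min(),ys.max())
print(plane(c,(xs.min()-.5,ys[xs==xs.min()].mean()),45),plane(c,(xs.max()+.5,ys[xs==xs.max()].mean()),45),plane(c,(np.mean(xs[ys==ys.min()]),ys.min()-.5),45))
E
```

```text
rim L [594.1 -57.6] R [ 594.2 -103.2] far [617.6 -80.4]
floor/inner far edge [612.7 -80.4] floor near [589.8 -62.1] [589.8 -99.3]
foot far [600. -81.] L [586.  -66.5] [586.  -95.4]
carriage corners [625.1 -41.3] [ 623.4 -120.5] [557.1 -39.6] [ 557.6 -120.8]
224 275 173 222
[591.8 -58. ] [ 592.3 -102.6] [617.4 -80.3]
```

Emit:
carry_out(targets=[{"dp":[2,0,5],"yaw":0},{"dp":[4,-1,17],"yaw":0},{"dp":[4,-1,32],"yaw":0},{"dp":[4,-1,42],"yaw":0},{"dp":[4,-1,46],"yaw":0},{"dp":[4,-1,46],"yaw":0},{"dp":[4,-1,46],"yaw":0}], fingers=-1, grip_force=30)

```text
clock: 6.92
eef_pos: [593.7, -81.5, 81.1]
tcp_rot: [3.141, -0.001, 0.001]
contact_force: [-0.1, 0.5, -0.8]
opening: 0.321
grasp_force: 29.7
```

```bash
python3 - <<'E'
from h import *
s=r.sense();print(s['clock'],s['eef_pos'],s['contact_force'])
for n in ("wrist","scene","top"): cv2.imwrite(f"pics/{n}3.png",r.grab_frame(n)[:,:,::-1])
a=cv2.resize(cv2.imread("pics/wrist3.png")[140:290,180:330],(450,450)); b=cv2.resize(cv2.imread("pics/scene3.png")[190:250,200:250],(333,450))[:, :350]
cv2.imwrite("pics/m3.png",np.hstack([a,b]))
E
```

```text
6.925 [593.71120002 -81.53622848  81.14366773] [-0.09517919  0.50261274 -0.79028561]
```

View pics/m3.png

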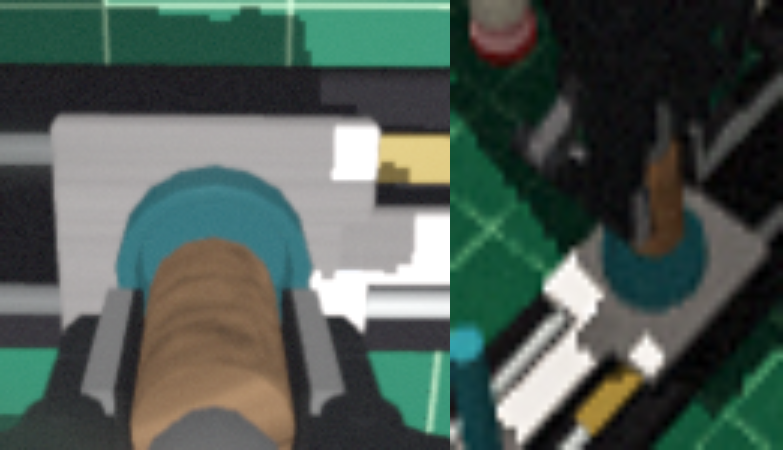

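The foot's far edge is at wrist crop (213,238) and the rim's far edge at (213,166). In the scene view the foot's low edge is at panel (655,255), with the rim spanning x 603–707 and y 205–313.

```bash
python3 - <<'E'
from h import *
c=r.get_calibration("wrist"); w=lambda x,y:(180+(x+.5)/3-.5,140+(y+.5)/3-.5)
print("rim far",plane(c,w(213,166),45),"L",plane(c,w(116,275),45),"R",plane(c,w(311,275),45),"inner far",plane(c,w(213,187),45))
print("foot far",plane(c,w(213,238),54),"sides",plane(c,w(150,275),56),plane(c,w(275,275),56))
S=r.get_calibration("scene"); s=lambda x,y:(200+(x-449.5)/6.66-.5,190+(y+.5)/7.5-.5)
print("scene rim c",plane(S,s(655,260),45),"L",plane(S,s(603,255),45),"R",plane(S,s(707,258),45),"low",plane(S,s(655,314),45))
print("foot low",plane(S,s(655,256),54)); print(ray(S,s(655,256))[1])
E
```

```text
rim far [618.4 -80. ] L [591.3 -57.3] R [ 591.4 -103.1] inner far [613.4 -80. ]
foot far [604.9 -80. ] sides [596.9 -66.2] [596.9 -93.7]
scene rim c [598.1 -88.7] L [ 578.5 -101.2] R [615.4 -73.7] low [ 614.7 -107.7]
foot low [601.3 -91.6]
[-0.41328519  0.40011511 -0.82378891]
```

Emit:
carry_out(targets=[{"dp":[2,0,2],"yaw":0},{"dp":[2,0,6],"yaw":0},{"dp":[2,0,10],"yaw":0},{"dp":[2,0,14],"yaw":0},{"dp":[2,0,17],"yaw":0},{"dp":[2,0,19],"yaw":0},{"dp":[2,0,19],"yaw":0}], fingers=-1, grip_force=30)

```text
clock: 7.95
eef_pos: [595.3, -81.5, 61.6]
tcp_rot: [-3.142, 0.0, 0.001]
contact_force: [-0.4, -0.4, -1.4]
opening: 0.318
grasp_force: 29.7
```

Emit:
carry_out(targets=[{"dp":[0,0,0.5],"yaw":0},{"dp":[0,0,1],"yaw":0},{"dp":[0,0,1.5],"yaw":0},{"dp":[0,0,1.5],"yaw":0}], fingers=-1, grip_force=30)

```text
clock: 8.45
eef_pos: [595.4, -81.5, 60.3]
tcp_rot: [-3.142, 0.0, 0.001]
contact_force: [-0.1, -0.2, -1.4]
opening: 0.315
grasp_force: 29.7
```

Emit:
carry_out(targets=[{"dp":[0,0,0.5],"yaw":0},{"dp":[0,0,0.5],"yaw":0},{"dp":[0,0,1],"yaw":0},{"dp":[0,0,1],"yaw":0}], fingers=-1, grip_force=30)

```text
clock: 8.95
eef_pos: [595.6, -81.5, 60.1]
tcp_rot: [3.142, -0.0, 0.001]
contact_force: [-3.8, -0.3, 9.7]
opening: 0.321
grasp_force: 30.8
```

Emit:
carry_out(targets=[{"dp":[0,0,-0.7],"yaw":0},{"dp":[0,0,-0.7],"yaw":0},{"dp":[0,0,-0.7],"yaw":0}], fingers=-1, grip_force=20)

```text
clock: 9.32
eef_pos: [595.5, -81.5, 60.2]
tcp_rot: [3.142, -0.0, 0.001]
contact_force: [-1.7, -0.2, 5.6]
opening: 0.316
grasp_force: 30.1
```

Emit:
carry_out(targets=[{"dp":[0,0,0],"yaw":0},{"dp":[0,0,0],"yaw":0},{"dp":[0,0,0],"yaw":0},{"dp":[0,0,0],"yaw":0},{"dp":[0,0,0],"yaw":0}], fingers=0.4)

```text
clock: 9.95
eef_pos: [595.4, -81.5, 59.9]
tcp_rot: [-3.142, 0.0, 0.001]
contact_force: [1.0, 0.1, 0.2]
opening: 0.7
grasp_force: 0.0
```

Emit:
carry_out(targets=[{"dp":[0,0,-5],"yaw":0},{"dp":[0,0,-20],"yaw":0},{"dp":[0,0,-45],"yaw":0},{"dp":[0,0,-75],"yaw":0},{"dp":[0,0,-105],"yaw":0},{"dp":[0,0,-125],"yaw":0},{"dp":[0,0,-130],"yaw":0},{"dp":[0,0,-130],"yaw":0}], fingers=0.4)

```text
clock: 10.95
eef_pos: [595.4, -81.5, 190.3]
tcp_rot: [3.141, -0.001, 0.001]
contact_force: [-1.0, 0.2, -1.0]
opening: 0.698
grasp_force: 0.0
```

```bash
python3 - <<'E'
from h import *
s=r.sense();print(s['clock'],s['eef_pos'],s['contact_force'],s['opening'])
for n in ("wrist","scene","top"): cv2.imwrite(f"pics/{n}4.png",r.grab_frame(n)[:,:,::-1])
a=cv2.resize(cv2.imread("pics/wrist4.png")[60:260,150:380],(460,400)); b=cv2.resize(cv2.imread("pics/scene4.png")[185:265,185:250],(325,400))
cv2.imwrite("pics/m4.png",np.hstack([a,b]))
E
```

```text
10.95 [595.39102306 -81.46556986 190.31505428] [-0.95341305  0.23101736 -0.96112148] 0.6981309372266176
```

View pics/m4.png

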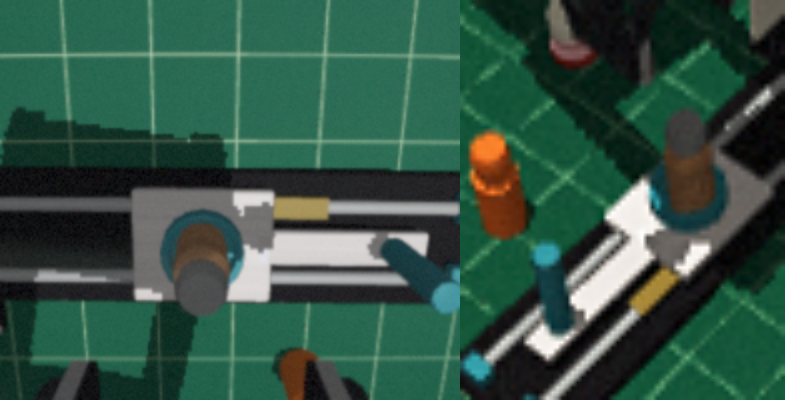

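The nacelle is upright in the cup (wrist crop foot about (203,245), rim spanning 160–243), and everything else looks untouched. Next I'll go behind the post with the fingers shut.

Emit:
carry_out(targets=[{"dp":[0,15,0],"yaw":0},{"dp":[-1,45,0],"yaw":0},{"dp":[-3,80,0],"yaw":0},{"dp":[-4,115,0],"yaw":0},{"dp":[-4.5,138,0],"yaw":0},{"dp":[-4.5,148.5,0],"yaw":0},{"dp":[-4.5,148.5,20],"yaw":0},{"dp":[-4.5,148.5,55],"yaw":0},{"dp":[-4.5,148.5,90],"yaw":0},{"dp":[-4.5,148.5,118],"yaw":0},{"dp":[-4.5,148.5,128],"yaw":0},{"dp":[-4.5,148.5,128],"yaw":0}], fingers=-1)

```text
clock: 12.6
eef_pos: [590.5, -229.9, 60.3]
tcp_rot: [3.141, 0.001, 0.002]
contact_force: [0.6, -7.3, -4.8]
opening: -0.002
grasp_force: 3.6
```

Emit:
carry_out(targets=[{"dp":[0,-2,0],"yaw":0},{"dp":[0,-5,0],"yaw":0},{"dp":[0,-8,0],"yaw":0},{"dp":[0,-10,0],"yaw":0},{"dp":[0,-12,0],"yaw":0},{"dp":[0,-12,0],"yaw":0}], fingers=-1)

```text
clock: 13.35
eef_pos: [590.6, -218.1, 60.7]
tcp_rot: [3.14, 0.001, 0.002]
contact_force: [0.1, -7.8, -6.2]
opening: 0.002
grasp_force: 4.2
```

```bash
python3 - <<'E'
from h import *
for _ in range(4): s=r.sense();print(s['clock'],s['contact_force'],s['wrist_torque'])
for n in ("wrist","scene","top"): cv2.imwrite(f"pics/{n}5.png",r.grab_frame(n)[:,:,::-1]); print(r.sense()['contact_force'])
a=cv2.resize(cv2.imread("pics/wrist5.png")[100:300,130:360],(460,400)); b=cv2.resize(cv2.imread("pics/scene5.png")[185:265,175:240],(325,400))
cv2.imwrite("pics/m5.png",np.hstack([a,b]))
E
```

```text
13.35 [ 0.10633221 -7.82872966 -6.21343771] [-1.19717463e+00  2.77717046e-04 -9.28261386e-03]
13.35 [ 0.10633221 -7.82872966 -6.21343771] [-1.19717463e+00  2.77717046e-04 -9.28261386e-03]
13.35 [ 0.10633221 -7.82872966 -6.21343771] [-1.19717463e+00  2.77717046e-04 -9.28261386e-03]
13.35 [ 0.10633221 -7.82872966 -6.21343771] [-1.19717463e+00  2.77717046e-04 -9.28261386e-03]
[-4.72823064e-03 -8.31576597e+00 -5.18293301e+00]
[ 0.12566745 -8.62368529 -5.12254632]
[-0.21906086 -8.21774916 -4.78582183]
```

View pics/m5.png

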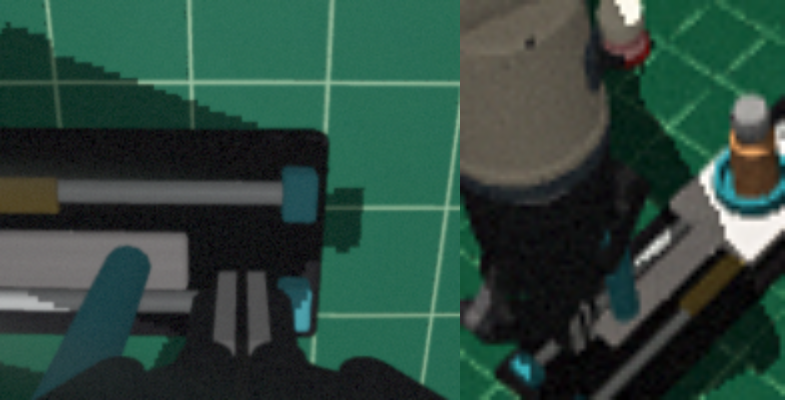

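The nacelle is still upright. The post at wrist crop (125,265) stands beside the gripper knuckles while the fingertips at (240,290) are still clear of it. I'll check whether the carriage moved.

```bash
python3 - <<'E'
from h import *
S=r.get_calibration("scene")
for k in (0,4,5):
    i=cv2.imread(f"pics/scene{k}.png"); h=cv2.cvtColor(i,cv2.COLOR_BGR2HSV)
    m=cv2.inRange(h,(85,90,30),(108,255,255)); n,l,st,ce=cv2.connectedComponentsWithStats(m[205:275,180:260])
    print(k,[(st[j].tolist(),(ce[j]+[180,205]).round(1).tolist()) for j in range(1,n) if st[j][4]>12])
    i=cv2.imread(f"pics/top{k}.png"); h=cv2.cvtColor(i,cv2.COLOR_BGR2HSV)
    w=cv2.inRange(h,(88,90,30),(108,255,255)); n,l,st,ce=cv2.connectedComponentsWithStats(w[170:215,235:335]); print(' top',[(st[j].tolist(),(ce[j]+[235,170]).round(1).tolist()) for j in range(1,n) if st[j][4]>8])
E
```

```text
0 [([43, 11, 15, 15, 182], [230.1, 223.2]), ([19, 28, 9, 19, 99], [202.9, 241.7]), ([5, 50, 7, 8, 35], [187.9, 258.5]), ([16, 59, 7, 8, 39], [198.9, 267.1])]
 top [([37, 19, 14, 14, 155], [278.2, 195.6]), ([75, 21, 8, 9, 38], [313.3, 195.1]), ([88, 20, 4, 5, 17], [324.8, 192.0]), ([88, 33, 4, 5, 17], [324.8, 205.0])]
4 [([43, 13, 15, 13, 83], [229.4, 225.0]), ([19, 28, 9, 19, 99], [202.9, 241.7]), ([5, 50, 7, 8, 37], [187.9, 258.4]), ([16, 59, 7, 8, 39], [198.9, 267.1])]
 top []
5 [([46, 9, 15, 14, 83], [232.5, 222.3]), ([24, 29, 7, 15, 59], [207.1, 242.4]), ([5, 50, 7, 8, 35], [187.9, 258.5]), ([16, 59, 7, 8, 35], [199.1, 267.3])]
 top [([33, 19, 14, 14, 67], [274.3, 197.5])]
```

The gripper's knuckles nudged the carriage about 12 mm, to jig y of roughly -62, which is still in the glue zone. I'll back off and raise the tool so the fingertips do the pushing.

Emit:
carry_out(targets=[{"dp":[0,5,0],"yaw":0},{"dp":[0,12,0],"yaw":0},{"dp":[0,20,0],"yaw":0},{"dp":[0,20,-10],"yaw":0},{"dp":[0,20,-22],"yaw":0},{"dp":[0,20,-27],"yaw":0},{"dp":[0,20,-27],"yaw":0},{"dp":[0,20,-27],"yaw":0}], fingers=-1)

```text
clock: 14.5
eef_pos: [590.9, -237.8, 88.9]
tcp_rot: [-3.141, 0.0, 0.001]
contact_force: [-0.4, 0.6, 0.2]
opening: 0.001
grasp_force: 0.0
```

Emit:
carry_out(targets=[{"dp":[0,-4,0],"yaw":0},{"dp":[0,-8,0],"yaw":0},{"dp":[0,-12,0],"yaw":0},{"dp":[0,-16,0],"yaw":0},{"dp":[0,-20,0],"yaw":0},{"dp":[0,-22,0],"yaw":0},{"dp":[0,-22,0],"yaw":0}], fingers=-1)

```text
clock: 15.38
eef_pos: [591.1, -215.8, 89.0]
tcp_rot: [3.142, -0.0, 0.001]
contact_force: [-0.3, 0.9, -0.1]
opening: -0.001
grasp_force: 0.0
```

Emit:
carry_out(targets=[{"dp":[0,-3,0],"yaw":0},{"dp":[0,-6,0],"yaw":0},{"dp":[0,-9,0],"yaw":0},{"dp":[0,-11,0],"yaw":0},{"dp":[0,-12,0],"yaw":0},{"dp":[0,-13,0],"yaw":0}], fingers=-1)

```text
clock: 16.12
eef_pos: [591.0, -202.9, 89.0]
tcp_rot: [3.142, -0.0, 0.001]
contact_force: [-0.3, -0.6, -0.4]
opening: -0.0
grasp_force: 0.0
```

Emit:
carry_out(targets=[{"dp":[0,-1,0],"yaw":0},{"dp":[0,-2,0],"yaw":0},{"dp":[0,-3,0],"yaw":0},{"dp":[0,-4,0],"yaw":0}], fingers=-1)

```text
clock: 16.62
eef_pos: [591.1, -200.4, 89.1]
tcp_rot: [3.139, -0.0, 0.002]
contact_force: [-2.5, -9.9, -1.0]
opening: -0.004
grasp_force: 5.2
```

Emit:
carry_out(targets=[{"dp":[0,-1,0],"yaw":0},{"dp":[0,-2,0],"yaw":0},{"dp":[0,-3,0],"yaw":0},{"dp":[0,-4,0],"yaw":0},{"dp":[0,-5,0],"yaw":0},{"dp":[0,-6,0],"yaw":0}], fingers=-1)

```text
clock: 17.38
eef_pos: [591.1, -194.9, 89.2]
tcp_rot: [3.139, -0.001, 0.001]
contact_force: [-1.5, -10.9, -0.3]
opening: -0.001
grasp_force: 5.6
```

Emit:
carry_out(targets=[{"dp":[0,-1,0],"yaw":0},{"dp":[0,-2,0],"yaw":0},{"dp":[0,-3,0],"yaw":0},{"dp":[0,-4,0],"yaw":0},{"dp":[0,-5,0],"yaw":0},{"dp":[0,-6,0],"yaw":0}], fingers=-1)

```text
clock: 18.12
eef_pos: [591.1, -187.2, 89.0]
tcp_rot: [3.141, -0.0, 0.001]
contact_force: [0.9, -3.7, -0.4]
opening: -0.001
grasp_force: 1.8
```

Emit:
carry_out(targets=[{"dp":[0,-1.5,0],"yaw":0},{"dp":[0,-4,0],"yaw":0},{"dp":[0,-7,0],"yaw":0},{"dp":[0,-11,0],"yaw":0},{"dp":[0,-15,0],"yaw":0},{"dp":[0,-19,0],"yaw":0},{"dp":[0,-23,0],"yaw":0},{"dp":[0,-27,0],"yaw":0},{"dp":[0,-31,0],"yaw":0},{"dp":[0,-35,0],"yaw":0},{"dp":[0,-38,0],"yaw":0},{"dp":[0,-40,0],"yaw":0}], fingers=-1)

```text
clock: 19.62
eef_pos: [591.0, -146.8, 89.0]
tcp_rot: [-3.142, -0.0, 0.001]
contact_force: [2.7, -4.6, -0.0]
opening: -0.003
grasp_force: 1.9
```

Emit:
carry_out(targets=[{"dp":[0,-1.5,0],"yaw":0},{"dp":[0,-4,0],"yaw":0},{"dp":[0,-8,0],"yaw":0},{"dp":[0,-13,0],"yaw":0},{"dp":[0,-18,0],"yaw":0},{"dp":[0,-23,0],"yaw":0},{"dp":[0,-28,0],"yaw":0},{"dp":[0,-33,0],"yaw":0},{"dp":[0,-38,0],"yaw":0},{"dp":[0,-43,0],"yaw":0},{"dp":[0,-47,0],"yaw":0},{"dp":[0,-50,0],"yaw":0}], fingers=-1)

```text
clock: 21.12
eef_pos: [590.9, -96.7, 89.0]
tcp_rot: [-3.142, 0.0, 0.001]
contact_force: [2.3, -4.5, 0.7]
opening: -0.0
grasp_force: 1.9
```

```bash
python3 - <<'E'
from h import *
for n in ("scene","top"): cv2.imwrite(f"pics/{n}6.png",r.grab_frame(n)[:,:,::-1])
s=r.sense();print(s['clock'],s['eef_pos'],s['contact_force'])
a=cv2.resize(cv2.imread("pics/scene6.png")[165:265,200:310],(440,400)); b=cv2.resize(cv2.imread("pics/top6.png")[160:240,230:300],(350,400))
cv2.imwrite("pics/m6.png",np.hstack([a,b]))
E
```

```text
21.225 [590.49065302 -96.46162931  88.84441512] [ 0.25703416 -1.73280027  0.68999318]
```

View pics/m6.png

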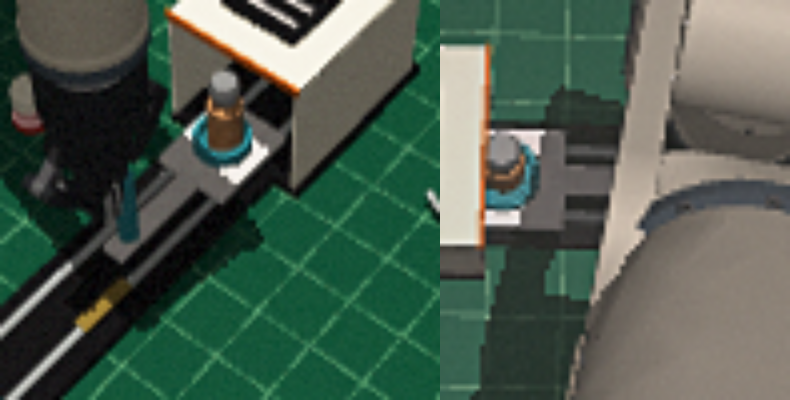

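The nacelle is upright in the cup at the hood mouth (scene crop (225,120)), and the post at (130,205) is against the fingertips. I'll continue slowly, by feel.

Emit:
carry_out(targets=[{"dp":[0,-1.5,0],"yaw":0},{"dp":[0,-4,0],"yaw":0},{"dp":[0,-7,0],"yaw":0},{"dp":[0,-10,0],"yaw":0},{"dp":[0,-13,0],"yaw":0},{"dp":[0,-16,0],"yaw":0},{"dp":[0,-19,0],"yaw":0},{"dp":[0,-22,0],"yaw":0},{"dp":[0,-24,0],"yaw":0},{"dp":[0,-26,0],"yaw":0},{"dp":[0,-27,0],"yaw":0},{"dp":[0,-28,0],"yaw":0}], fingers=-1)

```text
clock: 22.72
eef_pos: [590.8, -68.9, 88.9]
tcp_rot: [-3.142, 0.0, 0.001]
contact_force: [-0.4, -4.0, 0.2]
opening: -0.003
grasp_force: 1.8
```

Emit:
carry_out(targets=[{"dp":[0,-1,0],"yaw":0},{"dp":[0,-2,0],"yaw":0},{"dp":[0,-3,0],"yaw":0},{"dp":[0,-4,0],"yaw":0}], fingers=-1)

```text
clock: 23.22
eef_pos: [590.9, -64.9, 89.0]
tcp_rot: [-3.142, 0.0, 0.001]
contact_force: [0.3, -3.8, -0.8]
opening: -0.0
grasp_force: 1.8
```

Emit:
carry_out(targets=[{"dp":[0,-1,0],"yaw":0},{"dp":[0,-2,0],"yaw":0},{"dp":[0,-3,0],"yaw":0}], fingers=-1)

```text
clock: 23.6
eef_pos: [590.9, -61.9, 89.0]
tcp_rot: [-3.142, 0.0, 0.001]
contact_force: [0.3, -3.3, -1.3]
opening: -0.004
grasp_force: 1.8
```

Emit:
carry_out(targets=[{"dp":[0,-1,0],"yaw":0},{"dp":[0,-2,0],"yaw":0},{"dp":[0,-3,0],"yaw":0},{"dp":[0,-4,0],"yaw":0}], fingers=-1)

```text
clock: 24.1
eef_pos: [590.9, -57.9, 89.0]
tcp_rot: [-3.142, -0.0, 0.001]
contact_force: [0.2, -3.4, -1.0]
opening: 0.0
grasp_force: 1.8
```

Emit:
carry_out(targets=[{"dp":[0,-1,0],"yaw":0},{"dp":[0,-2,0],"yaw":0},{"dp":[0,-3,0],"yaw":0},{"dp":[0,-4,0],"yaw":0}], fingers=-1)

```text
clock: 24.6
eef_pos: [590.9, -53.9, 89.0]
tcp_rot: [-3.142, -0.0, 0.001]
contact_force: [0.7, -3.3, -1.1]
opening: -0.004
grasp_force: 1.8
```

Emit:
carry_out(targets=[{"dp":[0,-1,0],"yaw":0},{"dp":[0,-2,0],"yaw":0},{"dp":[0,-3,0],"yaw":0},{"dp":[0,-4,0],"yaw":0}], fingers=-1)

```text
clock: 25.1
eef_pos: [590.9, -49.9, 89.0]
tcp_rot: [-3.142, -0.0, 0.001]
contact_force: [1.1, -4.3, -1.0]
opening: -0.004
grasp_force: 1.8
```

Emit:
carry_out(targets=[{"dp":[0,-1,0],"yaw":0},{"dp":[0,-2,0],"yaw":0},{"dp":[0,-3,0],"yaw":0}], fingers=-1)

```text
clock: 25.48
eef_pos: [591.0, -46.9, 89.0]
tcp_rot: [3.142, -0.0, 0.001]
contact_force: [1.0, -3.2, -1.9]
opening: 0.001
grasp_force: 1.8
```

Emit:
carry_out(targets=[{"dp":[0,-1,0],"yaw":0},{"dp":[0,-2,0],"yaw":0},{"dp":[0,-3,0],"yaw":0},{"dp":[0,-4,0],"yaw":0}], fingers=-1)

```text
clock: 25.98
eef_pos: [591.0, -42.9, 89.0]
tcp_rot: [3.142, -0.0, 0.001]
contact_force: [1.8, -3.8, -0.9]
opening: -0.001
grasp_force: 1.8
```

Emit:
carry_out(targets=[{"dp":[0,-1,0],"yaw":0},{"dp":[0,-2,0],"yaw":0},{"dp":[0,-3,0],"yaw":0},{"dp":[0,-4,0],"yaw":0}], fingers=-1)

```text
clock: 26.48
eef_pos: [590.9, -38.9, 89.0]
tcp_rot: [-3.142, -0.0, 0.001]
contact_force: [1.7, -3.1, -2.4]
opening: 0.001
grasp_force: 1.8
```

Emit:
carry_out(targets=[{"dp":[0,-1,0],"yaw":0},{"dp":[0,-2,0],"yaw":0},{"dp":[0,-3,0],"yaw":0},{"dp":[0,-4,0],"yaw":0}], fingers=-1)

```text
clock: 26.98
eef_pos: [591.0, -35.1, 89.1]
tcp_rot: [3.141, -0.0, 0.001]
contact_force: [2.6, -5.0, -1.9]
opening: -0.003
grasp_force: 2.8
```

Emit:
carry_out(targets=[{"dp":[0,-0.5,0],"yaw":0},{"dp":[0,-1,0],"yaw":0},{"dp":[0,-1.5,0],"yaw":0},{"dp":[0,-1.5,0],"yaw":0}], fingers=-1)

```text
clock: 27.48
eef_pos: [591.0, -33.9, 89.0]
tcp_rot: [3.141, -0.0, 0.001]
contact_force: [1.6, -6.1, -1.8]
opening: -0.001
grasp_force: 3.2
```

Emit:
carry_out(targets=[{"dp":[0,-0.5,0],"yaw":0},{"dp":[0,-1,0],"yaw":0},{"dp":[0,-1.5,0],"yaw":0},{"dp":[0,-1.5,0],"yaw":0}], fingers=-1)

```text
clock: 27.98
eef_pos: [591.0, -32.7, 89.0]
tcp_rot: [3.141, -0.0, 0.001]
contact_force: [1.7, -8.8, -1.5]
opening: 0.0
grasp_force: 4.1
```

The force has risen about 5 N over the drag, so the carriage is fully home. I'll back off straight and slowly.

Emit:
carry_out(targets=[{"dp":[0,0.5,0],"yaw":0},{"dp":[0,1,0],"yaw":0},{"dp":[0,2,0],"yaw":0},{"dp":[0,5,0],"yaw":0},{"dp":[0,10,0],"yaw":0},{"dp":[0,18,0],"yaw":0},{"dp":[0,28,0],"yaw":0},{"dp":[0,36,0],"yaw":0},{"dp":[0,40,0],"yaw":0},{"dp":[0,40,0],"yaw":0}], fingers=-1)

```text
clock: 29.22
eef_pos: [590.9, -72.3, 89.0]
tcp_rot: [-3.142, 0.0, 0.0]
contact_force: [-0.1, -0.3, 0.2]
opening: -0.003
grasp_force: 0.0
```

```bash
python3 - <<'E'
from h import *
s=r.sense();print(s['clock'],s['eef_pos'],s['contact_force'],s['qvel'].round(3))
a=[cv2.resize(r.grab_frame("scene")[150:270,190:310,::-1],(400,400)),cv2.resize(r.grab_frame("wrist")[:,:,::-1],(400,400))]
cv2.imwrite("pics/m7.png",np.hstack(a))
E
```

```text
29.225 [590.87626624 -72.33575585  88.96446162] [-0.13319802 -0.28605319  0.24444318] [ 0.01  -0.001  0.003  0.001  0.001  0.005]
```

View pics/m7.png

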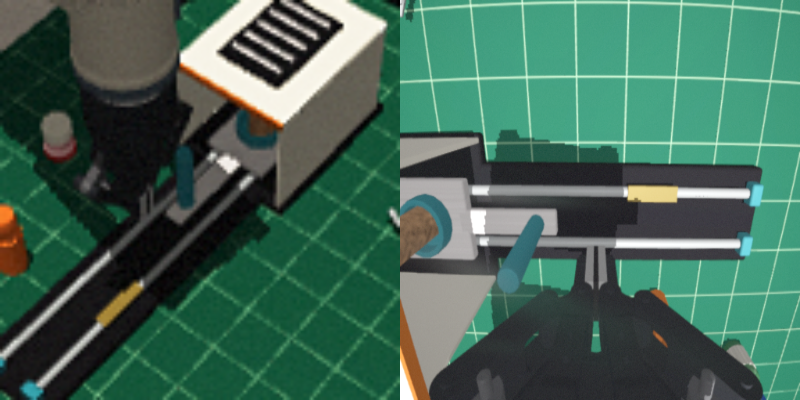

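The carriage is inside the hood with the nacelle's cork upright in the cup (scene crop (262,122), wrist (420,225)), and the fingers are clear of the post. I'm handing the job in.

```bash
python3 -c "from rig import r; print(r.sign_off())"
```

```text
the job is handed in; nothing more can be done
None
```

The job is handed in at about 29 s, with no verdict returned: the carriage was pushed against the sprung stop to about 5 N over the drag, and the last pictures show the nacelle upright in the cup and the arm clear; on the first approach the gripper's knuckles nudged the carriage about 12 mm, still inside the glue zone.

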